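# Take the chainring off an e-bike drive unit and hang it up

## Robot

A 7-joint arm with a two-finger parallel gripper is mounted at the origin on the work surface. World frame = base frame: x ahead of the robot, y to its left, z up, the work surface at z = 0. Lengths are in m, angles in rad, forces in N, time in s.
With the tool pointing down it reaches from about 0.35 to 0.775 m from the base axis. Payload 3.1 kg.
Tool frame: the origin (TCP) lies midway between the tips of the shut fingers; the grasp point (between the pads) lies ctrl.grip_depth behind it (ctrl.grip_depth is the distance from the TCP to the grasp point, in m); x points along the fingers, y is the direction in which the jaws open and shut, and the axes are right-handed (so a half turn about x gives the same grasp; the last joint's range is limited). The gripper opens to 85 mm and grips with 20 to 120 N. Pads are 22 mm wide; open, the fingers measure 114 mm over their backs; the gripper's body (76 mm by 85 mm) begins 54 mm behind the grasp point. The pads swing forward as they close: fully open they stand 13 mm farther back than shut.
Start: joints at [-1.185, 0.311, 0.014, 1.512, -0.004, 1.319, -0.027], TCP at [0.228, 0.5, 0.231] pointing down, gripper open.
Joint ranges: [-2.7, 2.7], [-0.3, 1.91], [-1.27, 1.3], [0.12, 2.57], [-1.44, 4.58], [0.2, 2.03], [-3.05, 3.05]. Speed limits (rad/s): [2.79, 2.79, 3.14, 3.14, 3.14, 3.14, 3.14].

## Interface

Orientations are given as [roll, pitch, yaw] about the fixed x, y, z axes, in that order (R = Rz(yaw) Ry(pitch) Rx(roll)).
In Python, from workcell import ctrl gives the robot as it stands. The module is installed in compiled form; this text tells all that it offers. Calls block until the motion is done:
- ctrl.movep(position, orientation): joint-space move of the TCP to a pose.
- ctrl.move_l(position, attitude=None, rate=0.15, force_limit=None): straight line of the TCP; attitude=None keeps the orientation; rate is the mean speed in m/s. With force_limit (N) it stops when the force on the tool has changed by that much, and returns True; else False.
- ctrl.move_joints(angles): joint-space move.
- ctrl.open_gripper() and ctrl.grab(): open the fingers fully, or close them until they stop; the grip force is fixed at half the most.
- ctrl.dwell(seconds).
- ctrl.solve_ik(position, orientation): joint angles nearest the present ones, or None.
- ctrl.read_camera(name): name is "side" or "top" or "wrist"; returns (picture, depth): 480x640x3 uint8, red, green, blue; 480x640 float32, m along the optical axis (not along the pixel's ray), 0 where there is no reading.
- ctrl.get_calibration(name): a dict with "fx", "fy", "cx", "cy" (pixels), "distortion" ([k1, k2, p1, p2, k3] as OpenCV has them; the pictures are not rectified), "position" and "orientation" of the camera in the world. Camera axes: x right, y up, looking along -z (the intrinsics and any distortion apply to the point x, -y, -z); pixel columns grow to the right and rows downward; lengths in m; the calibration is good to about 2 mm. A picture is of the moment at which its call begins: read the wrist's pose just before it. get_calibration takes no time and is no camera call; for the wrist camera it gives the pose at the moment of the call.
A pose or a line that the arm cannot do raises ctrl.IKError and nothing moves.
- ctrl.sign_off(): hands the job in, once; it reports no verdict.
Readings, each from a call of its own:
- ctrl.read_clock(): time.
- ctrl.read_qpos(): joint angles.
- ctrl.read_qvel(): joint speeds.
- ctrl.read_joint_torque(): joint torques, N m.
- ctrl.read_tool_pos(): TCP position.
- ctrl.read_eef_rot(): TCP orientation.
- ctrl.read_force(): force on the tool from outside, world axes, zero at the start.
- ctrl.read_ft_torque(): the same for the moment, N m.
- ctrl.read_grip_width(): opening from 0.0 (shut) to 1.0 (fully open).
Only numpy, scipy, OpenCV 4.12 (cv2) and the standard library are available. Lean on these libraries where they do the work, as an engineer would, in place of code of your own. Each camera call takes 0.05 s, during which the arm holds its last target.

## Task

Take the chainring off the e-bike drive unit: its lockring has a left-hand thread, as the groove and arrows engraved on it show, so unscrew it clockwise until the thread runs out and lay it in the steel parts tray. Then lift the chainring off over the axle and hang it over the horizontal bar of the blue T-shaped stand, on either side of the post. Leave the oil bottle, the cup and the pedal where they stand.

Things in the scene. Friction and masses are not known exactly. Their poses are not given: they have to be found in the camera images.
- unit: Grey e-bike drive unit lying drive side up in a plywood cradle, fixed. Origin on the bench under the spindle axis, z up; casing from -48 to +151 mm in x (motor at +x), 150 mm wide, top face 80 mm above the bench. On it the 60 mm flange that carries the chainring, at 98 mm, with a 43 mm register 4 mm high. A crank axle, 18 mm thick, stands up through chainring and lockring to 150 mm
- lockring: Aluminium lockring, round collar, 52 mm outer diameter, 18 mm tall, bore about 36 mm, 70 g. Origin at the centre of its underside, 103.5 mm above the bench at the start, 0.5 mm over the chainring. A black groove round it and two black arrows on top, engraved, mark the left-hand thread: it unscrews clockwise from above. A red line on top points along its +x. Lift it 50 mm to clear the axle
- lockring_thread (a joint): Turn of the lockring in its thread, rad, positive clockwise from above, 0 at the start (already cracked loose, drag 0.12 N m). It rises 4 mm a turn; at about 3.9 rad the thread has run out and the lockring lifts straight off, before that it cannot be pulled off. Stops at 4.25, keeps its last reading once the lockring is off. Anticlockwise it tightens, to -0.25
- chainring: Dark steel chainring, loose, about 200 g, flat, 5 mm thick, 173 mm over the teeth. Origin at the centre of its underside, z its axis. Outer band from radius 70 to 82 mm, hub ring from 23 to 32 mm round a 46 mm hole, joined by four arms 12 mm wide along its +x, +y, -x, -y, open windows between them, 18 mm of free height below. Lift it 55 mm to clear the axle
- stand: Blue T-shaped hanging stand, fixed. Origin on the bench under its post, z up. A horizontal steel bar, 12 mm in diameter and 210 mm long, runs along its own y across the top of the post, its axis 220 mm above the bench, both ends free. Post 20 mm thick; where the bar crosses it a collar 24 mm thick and 34 mm long. Base plate 130 mm (x) by 150 mm (y), 12 mm thick
- bar_mid (a point): Middle of the stand's bar, on its axis, over the post, 220 mm above the bench
- bar_end_a (a point): Free end of the stand's bar on the stand's +y side, on the bar's axis, 105 mm from bar_mid
- bar_end_b (a point): Free end of the stand's bar on the stand's -y side, on the bar's axis, 105 mm from bar_mid
- tray: Magnetic parts tray of bare steel, fixed, 140 mm (its x) by 100 mm (its y), walls 20 mm tall and 3 mm thick, floor 3 mm thick. Origin at the centre of its underside
- oil_bottle: Bystander: green oil bottle, 58 mm in diameter, 200 mm tall, standing loose at the back between the drive unit and the stand. Origin at the centre of its underside
- cup: Bystander: white drinking cup, 74 mm across the rim, 90 mm tall, loose, in front of the stand. Origin at the centre of its underside
- pedal: Bystander: black bicycle pedal lying flat, 62 x 90 x 28 mm with a short axle to its +y, loose, in front of the drive unit. Origin at the centre of its underside
Mind the look-alikes: they are no part of the job. There is more than one size of the chainring; the one meant has the size given above. There is more than one size of the tray; the one meant has the size given above.

How it is judged:
On the way, in this order (a step that is already met when the one before it is completed fails the run):
1. the lockring has been unscrewed clockwise until its thread has run out (value of joint lockring_thread above 3.7 rad), for 0.1 s.
2. the lockring lies in the parts tray, let go (x of lockring in the frame of tray between -0.06 and 0.06 m and y of lockring in the frame of tray between -0.04 and 0.04 m and height (world z) of lockring below 0.03 m and contact force between lockring and the fingers below 0.1 N and linear speed of lockring below 0.05 m/s), for 0.2 s.
At the end, for the whole second after the job is handed in: The chainring hangs still and upright (within 27 degrees) on the stand's bar, clear of the hand, its centre 3 to 85 mm below the bar's axis and within 45 mm to either side of it. The lockring lies in the parts tray, its centre within 60 mm (tray x) and 40 mm (tray y) of the tray's (x of chainring in the frame of stand between -0.045 and 0.045 m and y of chainring in the frame of stand between -0.11 and 0.11 m and z of chainring in the frame of stand between 0.135 and 0.217 m and angle between chainring's own z axis and vertical between 1.1 and 2.04 rad and contact force between chainring and stand above 0.5 N and linear speed of chainring below 0.05 m/s and x of lockring in the frame of tray between -0.06 and 0.06 m and y of lockring in the frame of tray between -0.04 and 0.04 m and height (world z) of lockring below 0.03 m); the robot touches nothing.
It fails at once if the oil bottle is shifted by more than 30 mm or tipped (distance of oil_bottle from where it was at the start of the episode above 0.03 m or angle between oil_bottle's own z axis and vertical above 0.4 rad).
It fails at once if the cup is shifted by more than 30 mm or tipped (distance of cup from where it was at the start of the episode above 0.03 m or angle between cup's own z axis and vertical above 0.4 rad).
It fails at once if the pedal is shifted by more than 30 mm (distance of pedal from where it was at the start of the episode above 0.03 m).
It also fails if it takes over 67 s, if anything falls off the work surface, if the arm or the gripper's body presses on something with over 40 N, if the wrist force passes 120 N, or if a joint passes its speed limit or range.

## Working session

There is one attempt and no reset: what is moved stays moved. The work goes in short steps, each a Python script; the robot and the scene stay as the last script left them, time stands still between calls to the robot, and variables do not carry over. Pictures are saved under pics/ and viewed, and the job is handed in when it is done.

```bash
mkdir -p pics; ls; python3 - <<'E'
from workcell import ctrl
import cv2, numpy as np
print(ctrl.read_clock(), ctrl.grip_depth, ctrl.read_tool_pos(), ctrl.read_eef_rot())
for n in ["side","top","wrist"]:
    c=ctrl.get_calibration(n); p,d=ctrl.read_camera(n)
    print(n,c); cv2.imwrite(f"pics/{n}0.png",p[:,:,::-1]); np.savez(f"pics/{n}0.npz",p=p,d=d,c=np.array(c,dtype=object))
print(ctrl.read_clock())
E
```

```text
pics
0.0 0.0187 [0.22786095 0.49976201 0.23019776] [-1.53450202  1.56839281 -1.96225358]
side {'fx': 605.133032905325, 'fy': 605.133032905325, 'cx': 329.79729470453356, 'cy': 236.2847711586152, 'distortion': array([-0.09753084,  0.        ,  0.        ,  0.        ,  0.        ]), 'position': array([ 0.09668696, -0.83221624,  1.23043752]), 'orientation': array([ 7.15536109e-01, -1.35015167e-04, -4.10296811e-01])}
top {'fx': 593.4185317162812, 'fy': 593.4185317162812, 'cx': 324.24699697982885, 'cy': 226.86968976171613, 'distortion': array([-0.02606124,  0.        ,  0.        ,  0.        ,  0.        ]), 'position': array([0.35108123, 0.02847106, 1.62505747]), 'orientation': array([ 0.0830242 , -0.0115971 , -1.55263708])}
wrist {'fx': 388.905622368792, 'fy': 388.905622368792, 'cx': 318.01783540738796, 'cy': 235.34375533706324, 'distortion': array([-0.06967373,  0.        ,  0.        ,  0.        ,  0.        ]), 'position': array([0.16663208, 0.52655079, 0.37267199]), 'orientation': array([-0.26234463,  0.00312386,  1.14406817])}
0.15
```

View pics/side0.png

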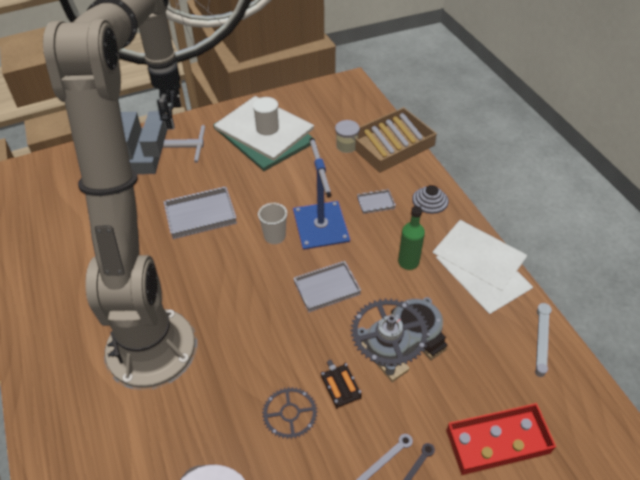

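View pics/top0.png

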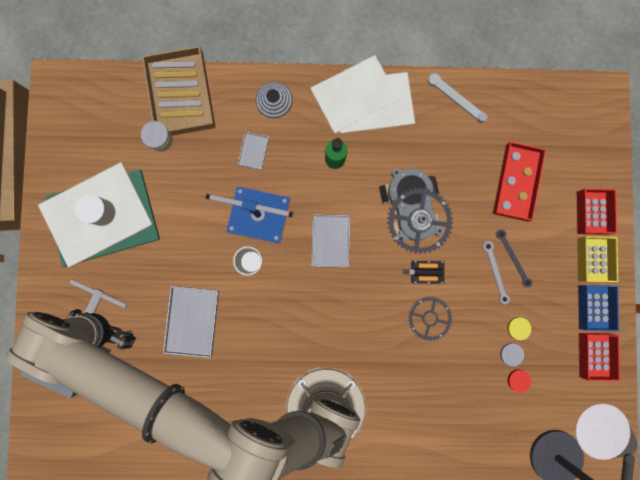

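View pics/wrist0.png

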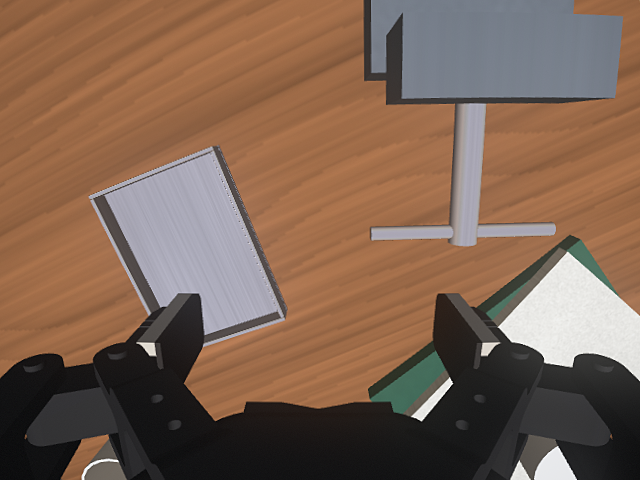

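The top view shows the chainring at (420,220), the lockring at its centre, the blue stand at (260,214), and three trays at (253,150), (331,240) and (190,322). The pedal is at (430,271), the cup at (248,261) and the bottle at (336,153). Next I'll turn these into positions.

```bash
cat > h.py <<'E'
import numpy as np, cv2
from scipy.spatial.transform import Rotation as R
def load(f):
    z=np.load(f,allow_pickle=True); return z['p'],z['d'],z['c'].item()
def rays(c,uv):
    K=np.array([[c['fx'],0,c['cx']],[0,c['fy'],c['cy']],[0,0,1]])
    n=cv2.undistortPoints(np.array(uv,float).reshape(-1,1,2),K,c['distortion']).reshape(-1,2)
    v=np.c_[n[:,0],-n[:,1],-np.ones(len(n))]   # camera axes, depth 1
    return v@R.from_euler('xyz',c['orientation']).as_matrix().T
def onplane(c,uv,z):
    v=rays(c,uv); o=c['position']
    return o+v*((z-o[2])/v[:,2])[:,None]
def deproj(c,uv,d):
    return c['position']+rays(c,uv)*np.array(d).reshape(-1,1)
def cloud(p,d,c):
    vv,uu=np.mgrid[0:480,0:640]
    return deproj(c,np.c_[uu.ravel(),vv.ravel()],d.ravel()).reshape(480,640,3)
def proj(c,P):
    Rm=R.from_euler('xyz',c['orientation']).as_matrix()
    q=(np.atleast_2d(P)-c['position'])@Rm; q=q*[1,-1,-1]
    K=np.array([[c['fx'],0,c['cx']],[0,c['fy'],c['cy']],[0,0,1]])
    return cv2.projectPoints(q.reshape(-1,1,3),np.zeros(3),np.zeros(3),K,c['distortion'])[0].reshape(-1,2)
E
python3 - <<'E'
from h import *
p,d,c=load('pics/top0.npz')
P=cloud(p,d,c)
print('bench z',np.median(P[280:300,250:280,2]), P[420:430,60:80,2].mean())
for n,uv in dict(mid=(331,240),small=(253,150),big=(190,322)).items():
    u,v=uv; s=P[v-45:v+45,u-45:u+45]; 
# trays: edge contour by colour: bluish light grey
hsv=cv2.cvtColor(p,cv2.COLOR_RGB2HSV)
m=((hsv[...,1]<60)&(hsv[...,2]>110)).astype(np.uint8)
for n,(u0,v0,u1,v1) in dict(mid=(300,200,360,280),small=(230,125,275,175),big=(155,275,225,365)).items():
    mm=np.zeros_like(m); mm[v0:v1,u0:u1]=m[v0:v1,u0:u1]
    cs,_=cv2.findContours(mm,cv2.RETR_EXTERNAL,cv2.CHAIN_APPROX_NONE)
    k=max(cs,key=cv2.contourArea); X=onplane(c,k.reshape(-1,2),0.02)
    r=cv2.minAreaRect((X[:,:2]*1000).astype(np.float32)); print(n,r, np.median(P[v0:v1,u0:u1,2][mm[v0:v1,u0:u1]>0]))
# blue stand base
m=((hsv[...,0]>100)&(hsv[...,0]<125)&(hsv[...,1]>120)).astype(np.uint8); m[:, 330:]=0; m[270:]=0
cs,_=cv2.findContours(m,cv2.RETR_EXTERNAL,cv2.CHAIN_APPROX_NONE); k=np.concatenate([q for q in cs if len(q)>15])
X=onplane(c,k.reshape(-1,2),0.012)
print('base',cv2.minAreaRect((X[:,:2]*1000).astype(np.float32)))
# bar points by depth height
s=P[170:240,190:310]; mb=(s[...,2]>0.205)&(s[...,2]<0.25)
B=s[mb]; mu=B.mean(0); w,V=np.linalg.eigh(np.cov(B[:,:2].T)); a=V[:,1]; t=(B[:,:2]-mu[:2])@a
print('bar n',len(B),mu,a,t.min(),t.max(),(mu[:2]+a*t.min()),(mu[:2]+a*t.max()),B[:,2].max())
# chainring
s=P[170:270,370:470]; mc=(s[...,2]>0.1)&(s[...,2]<0.114)
pts=s[mc]; X=pts[:,:2]; 
(cx,cy),r=cv2.minEnclosingCircle((X*1000).astype(np.float32)); print('chain',cx,cy,r,np.median(pts[:,2]))
mt=(s[...,2]>0.116)&(s[...,2]<0.13); print('lock',cv2.minEnclosingCircle((s[mt][:,:2]*1000).astype(np.float32)),np.median(s[mt][:,2]))
mt=(s[...,2]>0.142)&(s[...,2]<0.16); print('axle',s[mt].mean(0),mt.sum())
for n,(u0,v0,u1,v1) in dict(bottle=(318,130,355,175),cup=(230,240,268,280),pedal=(400,255,450,290),small_chain=(400,290,460,345)).items():
    s=P[v0:v1,u0:u1]; q=s[s[...,2]>0.008]; print(n,q.min(0),q.max(0))
im=cv2.resize(p[165:275,365:475],None,fx=5,fy=5,interpolation=cv2.INTER_CUBIC); cv2.imwrite('pics/top_c.png',im[:,:,::-1])
E
```

```text
bench z 0.0008536585754146397 0.01754016691953421
mid ((448.660400390625, -5.054779052734375), (101.36172485351562, 141.38385009765625), 89.20533752441406) 0.004651228641337157
small ((691.9662475585938, 211.57339477539062), (68.10792541503906, 95.97679138183594), 78.945556640625) 0.0036765833933274372
big ((224.13787841796875, 365.9551086425781), (130.4521026611328, 180.68760681152344), 85.3104476928711) 0.005515545342865247
base ((516.3243408203125, 193.97067260742188), (145.93939208984375, 125.5210952758789), 78.88172912597656)
bar n 524 [0.51708492 0.19339215 0.22695203] [0.19189085 0.98141627] -0.10497291962700107 0.10535652083677938 [0.49694157 0.09037001] [0.53730187 0.29679075] 0.24140251371051002
chain 501.2729797363281 -234.28094482421875 86.80440521240234 0.10431903193514402
lock ((501.2462158203125, -233.05462646484375), 27.111188888549805) 0.12162881871912323
axle [ 0.50112614 -0.23351235  0.15075082] 47
bottle [ 0.35108123 -0.06606511  0.00800999] [0.7567346  0.03427714 1.62505747]
cup [0.34040776 0.02847106 0.00803226] [0.4469735  0.26263665 1.62505747]
pedal [ 0.32599378 -0.33015735  0.0082192 ] [0.41419677 0.02847106 1.62505747]
small_chain [ 0.17331124 -0.35761963  0.00800203] [0.35108123 0.02847106 1.62505747]
```

View pics/top_c.png

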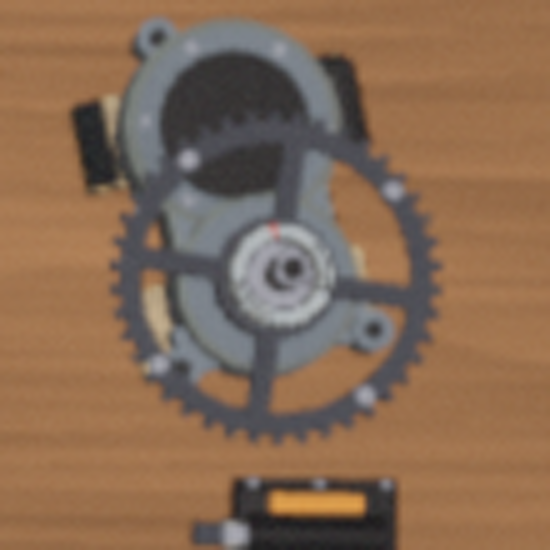

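```bash
python3 - <<'E'
from h import *
from workcell import ctrl
p,d,c=load('pics/top0.npz'); P=cloud(p,d,c)
def obj(u0,v0,u1,v1,z0,z1):
    s=P[v0:v1,u0:u1]; return s[(s[...,2]>z0)&(s[...,2]<z1)]
for n,b in dict(bottle=(318,130,355,175,.03,.3),cup=(230,240,268,280,.03,.2),pedal=(395,255,450,290,.01,.1)).items():
    q=obj(*b); print(n,len(q),q.min(0),q.max(0))
# chainring arm angle: pixels on ring height, radius 38..66 about axis
A=np.array([.5012,-.2335]); s=P[170:270,370:470]
mc=(s[...,2]>0.1)&(s[...,2]<0.108); X=s[mc][:,:2]-A; r=np.hypot(*X.T); k=(r>.038)&(r<.064); th=np.arctan2(X[k,1],X[k,0])
print('arm angle deg (mod 90)',np.rad2deg(np.angle(np.exp(4j*th).mean())/4),abs(np.exp(4j*th).mean()),k.sum())
# refine ring center: fit annulus by contour of dark pixels?
rr=np.hypot(*X.T); b=X[(rr>.068)]; 
from scipy.optimize import least_squares
f=least_squares(lambda q:np.hypot(*(b-q[:2]).T)-q[2],[0,0,.077]); print('ring ctr',A+f.x[:2],f.x[2])
E
```

```text
bottle 534 [ 0.64750856 -0.04191362  0.03003952] [0.70303398 0.01499205 0.20719241]
cup 280 [0.35339313 0.17444132 0.03006713] [0.42586307 0.24695174 0.09780326]
pedal 820 [ 0.32599378 -0.32705923  0.01002642] [ 0.41301785 -0.19637393  0.03623153]
arm angle deg (mod 90) -7.239358482252953 0.9547751479731031 145
ring ctr [ 0.50115001 -0.23373489] 0.07703185640846213
```

```bash
cat >> h.py <<'E'
def rpy(xdir,ydir):
    x=np.array(xdir,float); x/=np.linalg.norm(x); y=np.array(ydir,float); y-=x*(x@y); y/=np.linalg.norm(y)
    return R.from_matrix(np.c_[x,y,np.cross(x,y)]).as_euler('xyz')
def down(a):  # tool down, jaw axis at world yaw a
    return rpy([0,0,-1],[np.cos(a),np.sin(a),0])
E
python3 - <<'E'
from h import *
from workcell import ctrl
np.set_printoptions(precision=3,suppress=True)
A=[.5012,-.2335]
print('lockring down yaw scan')
for a in range(-180,180,20):
    q=ctrl.solve_ik([*A,.103],down(np.deg2rad(a))); print(a,q)
u=np.array([.192,.981,0]); u/=np.linalg.norm(u); w=np.array([u[1],-u[0],0])
bm=np.array([.517,.1935,0])
for z in (.156,.17,.203):
  for sgn in (1,-1):
    for off in (-.14,-.09,-.07):
      for j in (w,-w,[0,0,1],[0,0,-1]):
        t=bm+sgn*off*u+[0,0,z]+sgn*u*.01
        q=ctrl.solve_ik(t,rpy(sgn*u,j)); 
        if off==-.07 or q is None: print(z,sgn,off,np.round(j,2),q)
E
```

```text
lockring down yaw scan
-180 [-0.345  0.66   1.126  1.714 -0.64   1.187 -2.187]
-160 [-0.345  0.66   1.126  1.714 -0.64   1.187 -1.838]
-140 [-0.345  0.66   1.126  1.714 -0.64   1.187 -1.489]
-120 [-0.345  0.66   1.126  1.714 -0.64   1.187 -1.14 ]
-100 [-0.309  0.62   1.051  1.713 -0.583  1.158 -0.838]
-80 [-0.314  0.625  1.06   1.714 -0.59   1.161 -0.483]
-60 [-0.318  0.629  1.07   1.714 -0.597  1.165 -0.128]
-40 [-0.322  0.633  1.077  1.714 -0.602  1.167  0.225]
-20 [-0.324  0.635  1.081  1.714 -0.605  1.169  0.577]
0 [-0.324  0.636  1.081  1.714 -0.606  1.169  0.926]
20 [-0.32   0.631  1.072  1.714 -0.599  1.166  1.27 ]
40 [-0.311  0.621  1.054  1.713 -0.585  1.159  1.607]
60 [-0.283  0.596  1.     1.713 -0.546  1.141  1.924]
80 [-0.194  0.534  0.845  1.71  -0.442  1.1    2.184]
100 [-0.19   0.532  0.837  1.71  -0.437  1.098  2.528]
120 [-0.256  0.574  0.951  1.712 -0.512  1.126  2.941]
140 [ 1.123  0.671 -1.078  1.659  0.628  1.2    2.34 ]
160 [-0.345  0.66   1.126  1.714 -0.64   1.187 -2.536]
0.156 1 -0.07 [ 0.98 -0.19  0.  ] [ 0.284  0.882  0.198  1.968 -1.404  1.778  1.303]
0.1
[... 1535 characters left out ...]
3]
0.203 1 -0.07 [0 0 1] [ 0.246  0.785  0.249  1.987 -1.418  1.816  2.796]
0.203 1 -0.07 [ 0  0 -1] [ 0.285  0.779  0.198  1.986 -1.402  1.784 -0.352]
0.203 -1 -0.14 [ 0.98 -0.19  0.  ] None
0.203 -1 -0.14 [-0.98  0.19 -0.  ] None
0.203 -1 -0.14 [0 0 1] None
0.203 -1 -0.14 [ 0  0 -1] None
0.203 -1 -0.09 [ 0.98 -0.19  0.  ] None
0.203 -1 -0.09 [-0.98  0.19 -0.  ] None
0.203 -1 -0.09 [0 0 1] None
0.203 -1 -0.09 [ 0  0 -1] None
0.203 -1 -0.07 [ 0.98 -0.19  0.  ] None
0.203 -1 -0.07 [-0.98  0.19 -0.  ] None
0.203 -1 -0.07 [0 0 1] None
0.203 -1 -0.07 [ 0  0 -1] None<stdin>:7: UserWarning: Gimbal lock detected. Setting third angle to zero since it is not possible to uniquely determine all angles.
```

```bash
python3 - <<'E' 2>&1 | grep -v -i warn
from h import *
from workcell import ctrl
np.set_printoptions(precision=3,suppress=True)
A=[.5012,-.2335]
qg=np.array([-0.19,.532,.837,1.71,-.437,1.098,2.528])
p=ctrl.read_tool_pos(); ctrl.move_l([p[0],p[1],.40],rate=.3)
ctrl.movep([*A,.38],down(np.deg2rad(95)))
ctrl.movep([*A,.24],down(np.deg2rad(95)))
print(ctrl.read_clock(),ctrl.read_qpos(),ctrl.read_tool_pos())
c=ctrl.get_calibration('wrist'); pic,d=ctrl.read_camera('wrist')
np.savez('pics/w1.npz',p=pic,d=d,c=np.array(c,dtype=object)); 
P=cloud(pic,d,c)
for z0,z1,n in ((.116,.128,'lock'),(.14,.16,'axle'),(.097,.108,'ring')):
    m=(P[...,2]>z0)&(P[...,2]<z1)&(np.hypot(P[...,0]-A[0],P[...,1]-A[1])<.1); q=P[m]
    print(n,m.sum(),cv2.minEnclosingCircle((q[:,:2]*1000).astype(np.float32)),np.median(q[:,2]))
for z in (.1215,.15): 
    for uv in proj(c,[*A,z]): cv2.circle(pic,tuple(int(v) for v in uv),3,(0,255,0),1)
cv2.imwrite('pics/w1.png',pic[:,:,::-1])
E
```

```text
4.2333 [ 0.005  0.336  0.539  1.501 -0.175  1.35   2.216] [ 0.502 -0.234  0.241]
lock 2104 ((498.2707214355469, -233.89573669433594), 26.23099708557129) 0.12090403470151104
axle 780 ((498.15936279296875, -234.09341430664062), 10.110225677490234) 0.14990243395046593
ring 17076 ((498.5453186035156, -234.41128540039062), 87.04369354248047) 0.10252563123601219
```

View pics/w1.png

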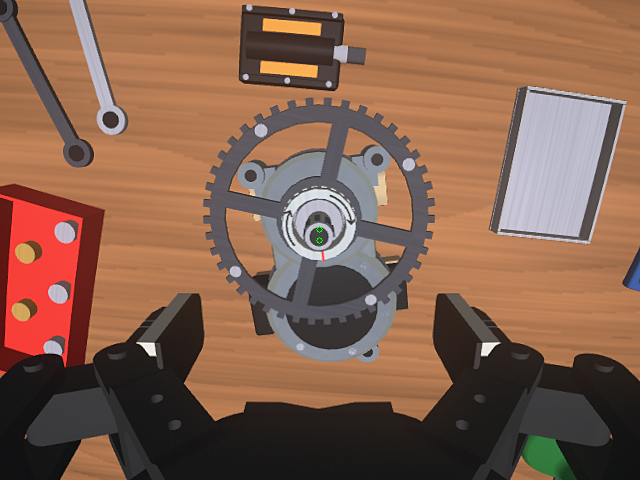

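The wrist view shows the lockring round (319,222), with the red line and the clockwise arrows clear. Its centre differs by about 3 mm in x between the top and wrist cameras. I'll look again with the wrist turned 180° to cancel the hand-eye bias.

```bash
python3 - <<'E' 2>&1 | grep -v -i warn
from h import *
from workcell import ctrl
np.set_printoptions(precision=3,suppress=True)
A=[.5,-.2335]
q=ctrl.read_qpos(); q2=q.copy(); q2[6]-=np.pi
ctrl.move_joints(q2)
c=ctrl.get_calibration('wrist'); pic,d=ctrl.read_camera('wrist'); P=cloud(pic,d,c)
np.savez('pics/w2.npz',p=pic,d=d,c=np.array(c,dtype=object)); 
print(ctrl.read_tool_pos(),ctrl.read_clock())
for z0,z1,n in ((.116,.128,'lock'),(.14,.16,'axle'),(.097,.108,'ring')):
    m=(P[...,2]>z0)&(P[...,2]<z1)&(np.hypot(P[...,0]-A[0],P[...,1]-A[1])<.1); k=P[m]
    print(n,m.sum(),cv2.minEnclosingCircle((k[:,:2]*1000).astype(np.float32)),np.median(k[:,2]))
E
```

```text
[ 0.503 -0.234  0.242] 6.9833
lock 2088 ((498.4145202636719, -234.63235473632812), 26.13120460510254) 0.12106281370915975
axle 778 ((498.26214599609375, -234.69317626953125), 10.206275939941406) 0.14998735410032704
ring 16605 ((497.5959777832031, -234.61643981933594), 87.19094848632812) 0.10262468861225099
```

```bash
python3 - <<'E' 2>&1 | grep -v -i warn
from h import *
from workcell import ctrl
np.set_printoptions(precision=4,suppress=True)
A=np.array([.4983,-.2343])
o=down(np.deg2rad(95))
ctrl.movep([*A,.17],o)
t=ctrl.read_tool_pos(); print(t,ctrl.read_qpos())
corr=np.r_[A,.17]-t; print('corr',corr)
f0=ctrl.read_force()
hit=ctrl.move_l(np.r_[A,.1045]+corr,o,rate=.08,force_limit=8)
print(hit,ctrl.read_tool_pos(),ctrl.read_force()-f0)
ctrl.grab()
print(ctrl.read_grip_width(),ctrl.read_tool_pos(),ctrl.read_force()-f0,ctrl.read_qpos(),ctrl.read_clock())
E
```

```text
[ 0.4984 -0.2343  0.1701] [ 0.4124  0.3533 -0.0051  1.607   0.002   1.1811  2.0647]
corr [-0.0001  0.     -0.0001]
False [ 0.4988 -0.2345  0.105 ] [ 0.2901 -0.1963  0.0728]
0.5863001991908448 [ 0.4986 -0.2344  0.1054] [-1.5509  0.8456  4.9875] [ 0.4136  0.4141 -0.0067  1.6903  0.003   1.0359  2.0639] 10.9083
```

```bash
python3 - <<'E' 2>&1 | grep -v -i warn
from h import *
from workcell import ctrl
np.set_printoptions(precision=4,suppress=True)
A=np.array([.4983,-.2343]); o=down(np.deg2rad(95))
q0=ctrl.read_qpos(); p0=ctrl.read_tool_pos()
rise=4.1/2/np.pi*.004
qa=np.array(ctrl.solve_ik([*A,.1045],o)); qb=np.array(ctrl.solve_ik([*A,.1045+rise],o))
print(qa-q0,qb-qa)
for s in (.25,.5,.75,1):
    q=qa+(qb-qa)*s; q[6]=q0[6]-4.1*s
    ctrl.move_joints(q)
    print(s,ctrl.read_clock(),ctrl.read_qpos()[6],ctrl.read_tool_pos(),ctrl.read_force(),ctrl.read_ft_torque()[2],ctrl.read_grip_width())
pic,d=ctrl.read_camera('wrist'); cv2.imwrite('pics/w3.png',pic[:,:,::-1])
E
```

```text
[-0.      0.0012  0.      0.0008  0.0001 -0.0007  0.    ] [-0.     -0.0028  0.     -0.0029 -0.0001  0.0058  0.    ]
0.25 11.875 1.0390352984589197 [ 0.4994 -0.2324  0.106 ] [-0.0142  3.3332  5.3447] 0.04756638559069132 0.5853626458267042
0.5 12.8417 0.015309317085021095 [ 0.5007 -0.2324  0.1067] [3.3506 3.4258 5.4613] 0.04370822629239878 0.5893754326776272
0.75 13.8083 -1.0096583859777688 [ 0.5013 -0.2335  0.1074] [4.9073 1.8332 3.311 ] 0.08047343665298887 0.587853597849872
1 14.775 -2.033802952107143 [ 0.5007 -0.2346  0.108 ] [5.1563 1.8179 3.6869] 0.08948895730377428 0.5860235143115724
```

View pics/w3.png

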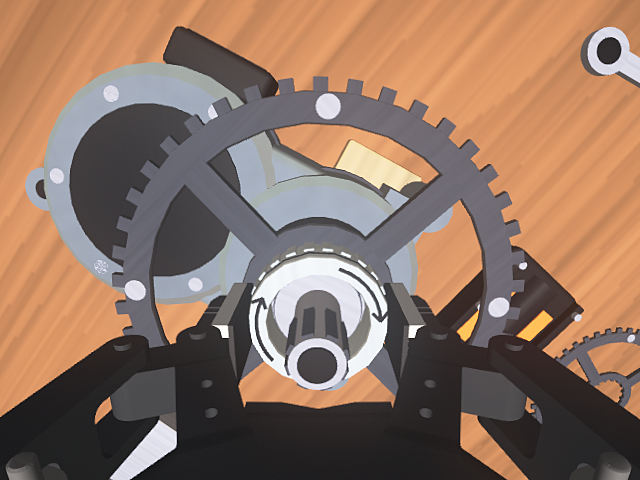

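The red line is hidden under the hand and the collar is gripped evenly. During the turn the TCP traced a circle centred near (0.500, -0.2336), so I take that as the true axis. Next is a force-guarded lift.

```bash
python3 - <<'E' 2>&1 | grep -v -i warn
from h import *
from workcell import ctrl
np.set_printoptions(precision=4,suppress=True)
p=ctrl.read_tool_pos()
h=ctrl.move_l([p[0],p[1],p[2]+.008],rate=.04,force_limit=15)
print(h,ctrl.read_tool_pos(),ctrl.read_force(),ctrl.read_grip_width())
if not h:
    h=ctrl.move_l([p[0],p[1],p[2]+.072],rate=.15,force_limit=20); print(h,ctrl.read_tool_pos(),ctrl.read_force(),ctrl.read_grip_width(),ctrl.read_clock(),ctrl.read_qpos())
    pic,d=ctrl.read_camera('wrist'); cv2.imwrite('pics/w4.png',pic[:,:,::-1])
E
```

```text
False [ 0.4994 -0.2359  0.1154] [0.9764 0.1354 0.2297] 0.5808560732271701
False [ 0.4995 -0.2343  0.179 ] [-0.6139  0.5879 -0.3199] 0.5832315976022859 15.7833 [ 0.4113  0.3504 -0.0048  1.5882  0.002   1.2057 -2.0361]
```

View pics/w4.png

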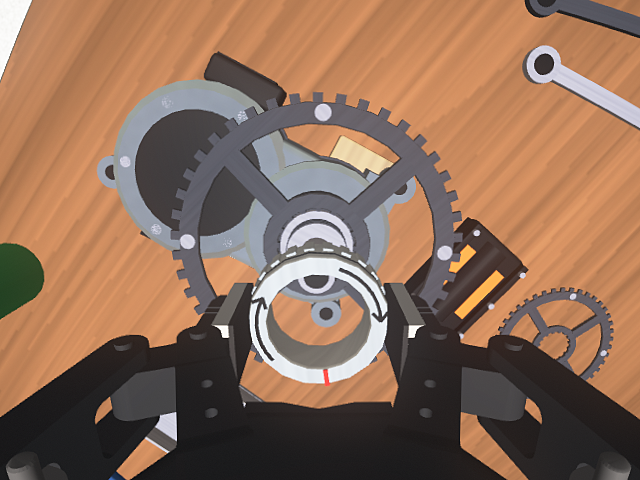

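```bash
python3 - <<'E' 2>&1 | grep -v -i warn
from h import *
from workcell import ctrl
np.set_printoptions(precision=4,suppress=True)
T=[.4473,-.0052]; o=down(-np.pi)
ctrl.movep([*T,.10],o); print(ctrl.read_tool_pos(),ctrl.read_clock(),ctrl.read_grip_width())
h=ctrl.move_l([*T,.0045],rate=.12,force_limit=6); print(h,ctrl.read_tool_pos(),ctrl.read_force())
ctrl.open_gripper(); ctrl.dwell(.1)
ctrl.move_l([*T,.12],rate=.2)
p=ctrl.read_tool_pos(); print(p,ctrl.read_clock(),ctrl.read_qpos())
c=ctrl.get_calibration('wrist');pic,d=ctrl.read_camera('wrist'); np.savez('pics/w5.npz',p=pic,d=d,c=np.array(c,dtype=object)); cv2.imwrite('pics/w5.png',pic[:,:,::-1])
E
```

```text
[ 0.4477 -0.006   0.1   ] 16.8167 0.5846356896641887
True [ 0.4462 -0.0063  0.0051] [-0.5504 -0.2899  5.8105]
[ 0.4464 -0.005   0.1192] 18.875 [-0.5567  0.2343  0.6194  1.9565 -0.159   1.0067 -3.0053]
```

View pics/w5.png

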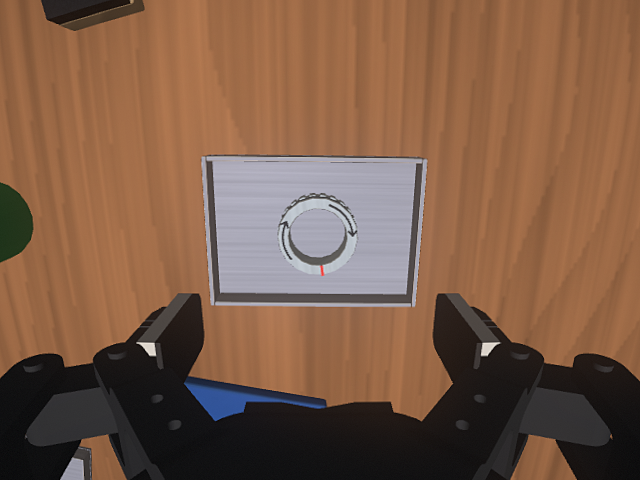

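The lockring lies centred in the tray, around (318,235). Before lifting the chainring I'll use the wrist camera to locate the stand's bar.

```bash
python3 - <<'E' 2>&1 | grep -v -i warn
from h import *
from workcell import ctrl
np.set_printoptions(precision=4,suppress=True)
p,d,c=load('pics/w5.npz'); P=cloud(p,d,c)
m=(P[...,2]>.015)&(P[...,2]<.025)&(abs(P[...,0]-.447)<.09)&(abs(P[...,1]+.005)<.07)
hs=cv2.cvtColor(p,cv2.COLOR_RGB2HSV); 
k=P[m][:,:2]; print('tray+lock z.02',cv2.minAreaRect((k*1000).astype(np.float32)))
ctrl.movep([.47,.04,.44],down(0.0))
print(ctrl.read_tool_pos(),ctrl.read_clock(),ctrl.read_qpos())
c=ctrl.get_calibration('wrist');p,d=ctrl.read_camera('wrist'); np.savez('pics/w6.npz',p=p,d=d,c=np.array(c,dtype=object)); cv2.imwrite('pics/w6.png',p[:,:,::-1])
P=cloud(p,d,c); m=(P[...,2]>.212)&(P[...,2]<.235)&(P[...,1]>.05)&(P[...,1]<.35)&(abs(P[...,0]-.517)<.1)
B=P[m]; mu=B.mean(0); w,V=np.linalg.eigh(np.cov(B[:,:2].T)); a=V[:,1]*np.sign(V[1,1]); t=(B[:,:2]-mu[:2])@a
print(len(B),mu,a,t.min(),t.max(),mu[:2]+a*t.min(),mu[:2]+a*t.max(),B[:,2].max())
E
```

```text
tray+lock z.02 ((446.7187805175781, -6.425350189208984), (100.64901733398438, 140.51100158691406), 89.30706787109375)
[0.4699 0.0399 0.4394] 21.2083 [ 0.6849  0.26   -1.082   1.2042  0.2352  1.8078 -0.3271]
2720 [0.5079 0.1619 0.2265] [0.1921 0.9814] -0.07335205318084376 0.05320696418846693 [0.4938 0.0899] [0.5181 0.2141] 0.23419546236917466
```

View pics/w6.png

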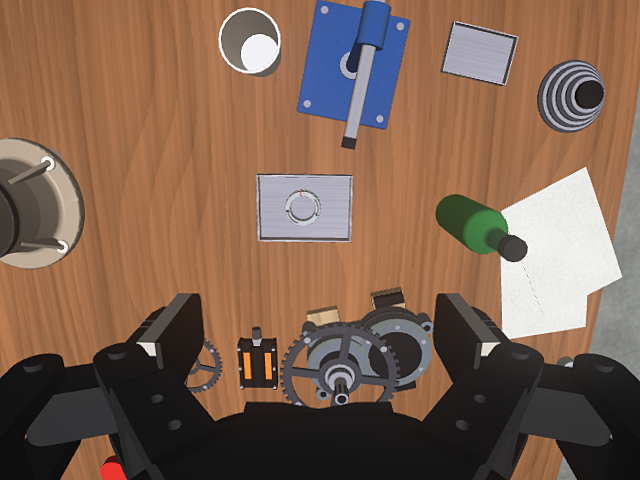

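The bar's free end is at about (350,140) in the picture. The wrist camera puts it at (0.494, 0.090) and the top camera at (0.497, 0.090), and both give the same direction. On to the chainring.

```bash
python3 - <<'E' 2>&1 | grep -v -i warn
from h import *
from workcell import ctrl
np.set_printoptions(precision=4,suppress=True)
A=np.array([.5,-.2336])
ctrl.movep([*A,.25],down(np.deg2rad(37.8)))
print(ctrl.read_tool_pos(),ctrl.read_clock(),ctrl.read_qpos())
c=ctrl.get_calibration('wrist');p,d=ctrl.read_camera('wrist'); np.savez('pics/w7.npz',p=p,d=d,c=np.array(c,dtype=object)); cv2.imwrite('pics/w7.png',p[:,:,::-1])
P=cloud(p,d,c); m=(P[...,2]>.098)&(P[...,2]<.107)
X=P[m][:,:2]-A; b=X[np.hypot(*X.T)<.1]; (cx,cy),r=cv2.minEnclosingCircle((b*1000).astype(np.float32)); print('ring',cx,cy,r)
X=X-np.array([cx,cy])/1000; r=np.hypot(*X.T); k=(r>.04)&(r<.064); th=np.arctan2(X[k,1],X[k,0]); e=np.exp(4j*th).mean()
print('arm angle',np.rad2deg(np.angle(e)/4),abs(e),k.sum())
m=(P[...,2]>.143)&(P[...,2]<.156)&(abs(P[...,0]-.5)<.03)&(abs(P[...,1]+.2336)<.03); print('axle',P[m].mean(0))
E
```

```text
[ 0.5008 -0.2321  0.2508] 22.525 [ 1.125   0.5064 -1.0882  1.4438  0.4466  1.4564  0.7016]
ring -1.6467500925064087 -0.9416248798370361 87.13238525390625
arm angle -7.588695750285824 0.958084571821275 2012
axle [ 0.498  -0.2335  0.1497]
```

View pics/w7.png

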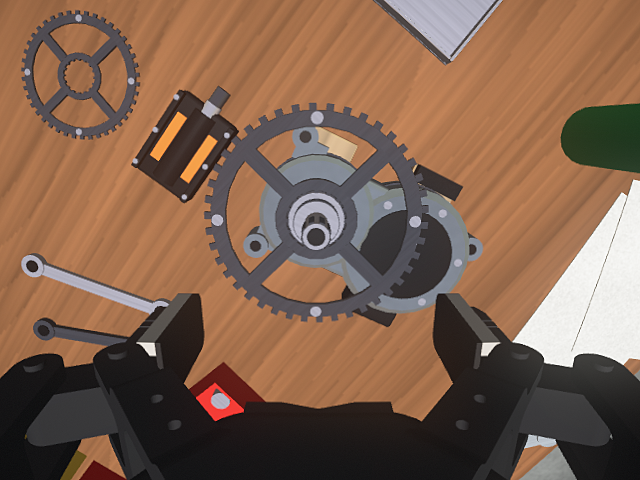

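```bash
python3 - <<'E' 2>&1 | grep -v -i warn
from h import *
from workcell import ctrl
np.set_printoptions(precision=4,suppress=True)
A=np.array([.4995,-.2338]); o=down(np.deg2rad(37.5))
ctrl.movep([*A,.17],o)
t=ctrl.read_tool_pos(); corr=np.r_[A,.17]-t; print(t)
f0=ctrl.read_force()
h=ctrl.move_l(np.r_[A,.084],o,rate=.1,force_limit=8)
print(h,ctrl.read_tool_pos(),ctrl.read_force()-f0)
if not h:
    ctrl.grab(); print(ctrl.read_grip_width(),ctrl.read_tool_pos(),ctrl.read_force()-f0,ctrl.read_clock())
    p,d=ctrl.read_camera('wrist'); cv2.imwrite('pics/w8.png',p[:,:,::-1])
E
```

```text
[ 0.4999 -0.233   0.1707]
False [ 0.5003 -0.2338  0.0848] [-0.441   0.1588  1.379 ]
0.743477187462474 [ 0.5003 -0.2339  0.0861] [-2.1664  1.7486  8.1667] 24.3583
```

View pics/w8.png

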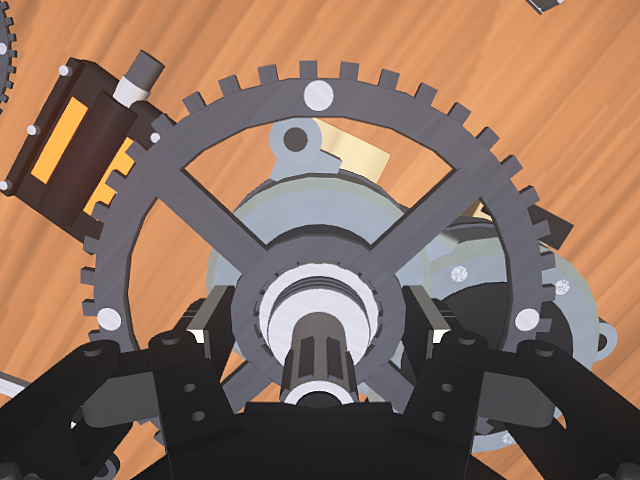

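The pads grip the hub ring in opposite windows, at 63 mm for its 64 mm diameter. Lifting now.

```bash
python3 - <<'E' 2>&1 | grep -v -i warn
from h import *
from workcell import ctrl
np.set_printoptions(precision=4,suppress=True)
p=ctrl.read_tool_pos()
h=ctrl.move_l([p[0],p[1],p[2]+.075],rate=.1,force_limit=15)
print(h,ctrl.read_tool_pos(),ctrl.read_force(),ctrl.read_grip_width())
if not h:
    ctrl.move_l([p[0],p[1],.36],rate=.3); print(ctrl.read_grip_width(),ctrl.read_clock(),ctrl.read_qpos())
pic,d=ctrl.read_camera('wrist'); cv2.imwrite('pics/w9.png',pic[:,:,::-1])
# plan
u=np.array([.192,.9814,0]); u/=np.linalg.norm(u); w=np.array([u[1],-u[0],0]); e=np.array([.4955,.090,0])
for z in (.36,.169):
  for back in (.05,-.03):
    t=e-u*back+u*.0165+[0,0,z]
    for j in (w,-w): print(z,back,t,ctrl.solve_ik(t,rpy(u,j)))
for ang in (30,60):
  a=np.deg2rad(ang); x=np.sin(a)*u-np.cos(a)*np.array([0,0,1])
  for j in (w,-w): print(ang,ctrl.solve_ik([.47,-.1,.36],rpy(x,j)))
E
```

```text
False [ 0.4997 -0.2339  0.1603] [-0.2266 -0.2016 -2.3949] 0.7366967973403996
0.7367240527784851 26.1417 [ 1.0807  0.4702 -1.0978  1.2063  0.4182  1.6992  0.7413]
0.36 0.05 [0.4891 0.0571 0.36  ] [ 1.3842  0.8767 -1.1825  1.8508 -0.8128  1.2547  0.501 ]
0.36 0.05 [0.4891 0.0571 0.36  ] [ 0.2987  0.5264  0.3818  1.8919 -1.3561  1.9988 -2.2369]
0.36 -0.03 [0.5044 0.1356 0.36  ] [ 1.2805  0.8618 -1.222   1.9255 -0.908   1.0947  0.5564]
0.36 -0.03 [0.5044 0.1356 0.36  ] [ 0.2824  0.4659  0.1978  1.9615 -1.4248  1.811  -2.2634]
0.169 0.05 [0.4891 0.0571 0.169 ] [ 1.3198  1.2543 -1.053   1.8682 -0.5461  1.0753  0.6622]
0.169 0.05 [0.4891 0.0571 0.169 ] [ 0.3004  0.9053  0.3816  1.9073 -1.3285  1.9602 -1.8354]
0.169 -0.03 [0.5044 0.1356 0.169 ] [ 1.222   1.291  -1.1069  1.943  -0.6065  0.8885  0.7017]
0.169 -0.03 [0.5044 0.1356 0.169 ] [ 0.2834  0.8526  0.1978  1.9774 -1.4037  1.7786 -1.8582]
30 [ 1.3007  0.3736 -1.0626  1.4164 -0.1977  1.5752  0.0724]
30 [-0.2881  0.3376  1.1255  1.4723 -0.7327  1.8279 -2.5507]
60 [ 1.4405  0.6364 -1.0866  1.4855 -0.4663  1.5723  0.2424]
60 [ 0.3586  0.4413  0.5656  1.5302 -0.9956  1.9898 -2.4124]
```

View pics/w9.png

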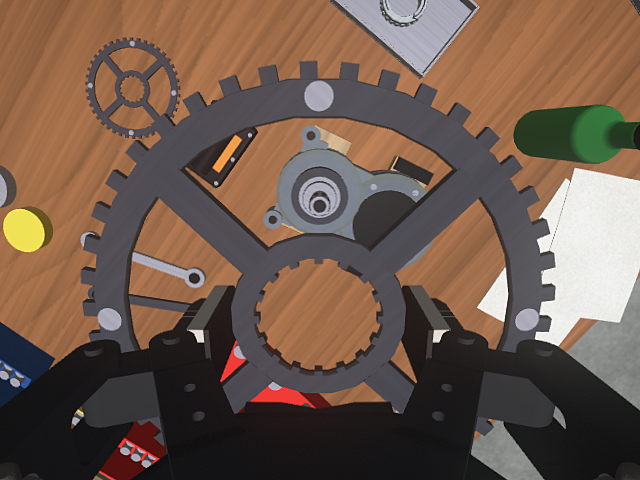

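```bash
python3 - <<'E' 2>&1 | grep -v -i warn
from h import *
from workcell import ctrl
np.set_printoptions(precision=4,suppress=True)
u=np.array([.192,.9814,0]); u/=np.linalg.norm(u); w=np.array([u[1],-u[0],0]); e=np.array([.4955,.090,0])
for ang,z in ((45,.37),):
    a=np.deg2rad(ang); x=np.sin(a)*u-np.cos(a)*np.array([0,0,1])
    ctrl.movep([.47,-.08,z],rpy(x,w))
t=e-u*.03+u*.0165
ctrl.movep([*t[:2],.33],rpy(u,w))
ctrl.move_l([*t[:2],.26],rate=.15)
print(ctrl.read_clock(),ctrl.read_tool_pos(),ctrl.read_qpos(),ctrl.read_grip_width(),ctrl.read_force())
for n in ('wrist','side','top'):
    c=ctrl.get_calibration(n);p,d=ctrl.read_camera(n); np.savez(f'pics/{n}10.npz',p=p,d=d,c=np.array(c,dtype=object)); cv2.imwrite(f'pics/{n}10.png',p[:,:,::-1])
    if n=='wrist': print(c['position'])
E
```

```text
28.275 [0.4938 0.0762 0.2613] [ 1.3042  1.0386 -1.0906  1.9045 -0.7378  1.1295  0.6454] 0.7353208616462422 [-0.234   0.6688 -1.6407]
[ 0.4645 -0.0644  0.3267]
```

View pics/wrist10.png

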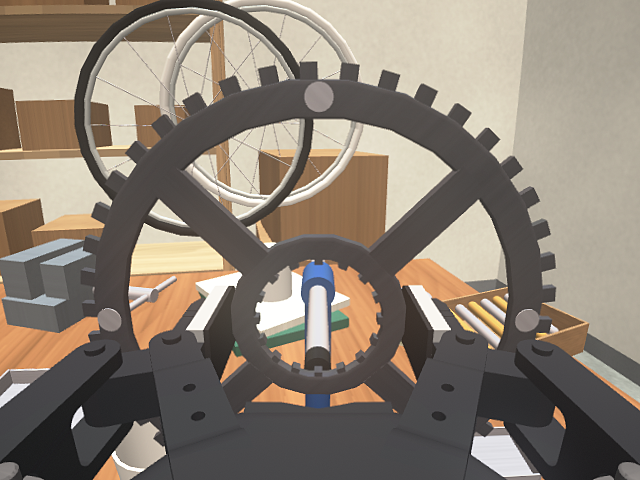

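View pics/side10.png

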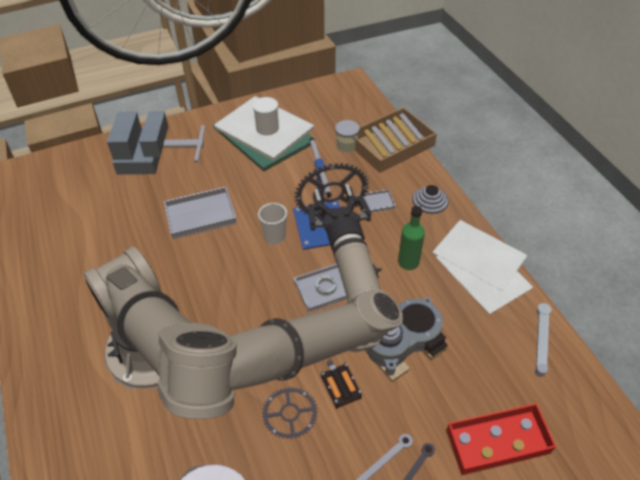

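View pics/top10.png

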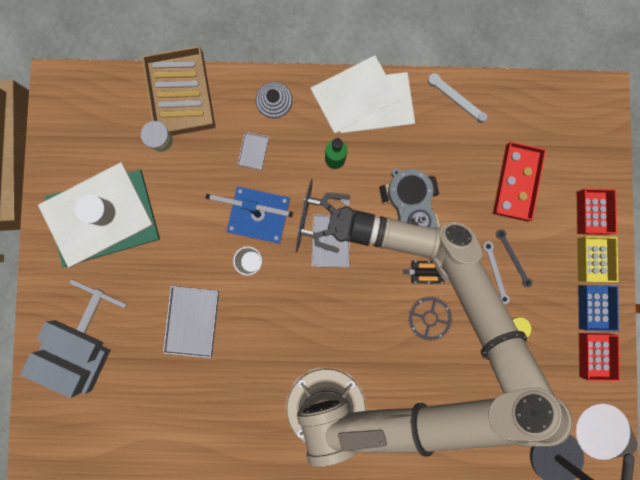

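The ring is held square and lines up with the bar, which shows at (318,330) in the wrist view. The side and top views show the wrist elbow right beside the bare axle, around top (458,240). Lowering with the tool level could hit it, so I'll measure this and plan to pitch the tool down, which raises the wrist.

```bash
python3 - <<'E' 2>&1 | grep -v -i warn
from h import *
from workcell import ctrl
np.set_printoptions(precision=4,suppress=True)
p,d,c=load('pics/top10.npz'); P=cloud(p,d,c)
for (u,v) in ((458,237),(440,240),(475,240),(458,260),(410,235),(405,235),(370,228),(395,222),(395,248),(420,222),(458,225),(447,228)):
    print((u,v),P[v,u])
u=np.array([.192,.9814,0]); u/=np.linalg.norm(u); w=np.array([u[1],-u[0],0]); e=np.array([.4955,.090,0]); Z=np.array([0,0,1.])
for deg in (12,15,20):
  a=np.deg2rad(deg); x=np.cos(a)*u-np.sin(a)*Z; n=np.sin(a)*u+np.cos(a)*Z
  for ins,r in ((-.02,.051),(.035,.051),(.035,.066),(.035,.03)):
    B=e+u*ins+Z*.22; t=B-r*n+.0165*x
    print(deg,ins,r,t,ctrl.solve_ik(t,rpy(x,w)))
E
```

```text
(458, 237) [ 0.4444 -0.2853  0.3019]
(440, 240) [ 0.4374 -0.2465  0.2935]
(475, 240) [ 0.4388 -0.3256  0.2947]
(458, 260) [ 0.3918 -0.2776  0.3342]
(410, 235) [ 0.4471 -0.1779  0.2979]
(405, 235) [ 0.4472 -0.1671  0.2946]
(370, 228) [ 0.4612 -0.0877  0.2982]
(395, 222) [ 0.4768 -0.1453  0.287 ]
(395, 248) [ 0.4185 -0.1475  0.2738]
(420, 222) [ 0.4935 -0.2305  0.1227]
(458, 225) [ 0.4731 -0.2898  0.2831]
(447, 228) [ 0.4652 -0.263   0.2905]
12 -0.02 0.051 [0.4927 0.0758 0.1667] [ 1.2401  1.0066 -0.9876  1.9157 -0.6267  1.0237  0.6576]
12 0.035 0.051 [0.5033 0.1298 0.1667] [ 1.1666  1.0132 -1.0207  1.9634 -0.6914  0.9065  0.6798]
12 0.035 0.066 [0.5027 0.1267 0.152 ] [ 1.1622  1.0395 -1.0021  1.9603 -0.6779  0.9003  0.6983]
12 0.035 0.03 [0.5041 0.1341 0.1872] [ 1.1732  0.9764 -1.0467  1.9657 -0.7103  0.9165  0.653 ]
15 -0.02 0.051 [0.4922 0.0731 0.1665] [ 1.2375  0.9597 -0.9875  1.9172 -0.6141  1.0178  0.6284]
15 0.035 0.051 [0.5027 0.127  0.1665] [ 1.163   0.9627 -1.0193  1.9644 -0.679   0.9025  0.6451]
15 0.035 0.066 [0.502  0.1232 0.152 ] [ 1.1594  0.9888 -1.0008  1.9622 -0.6654  0.896   0.6639]
15 0.035 0.03 [0.5038 0.1324 0.1868] [ 1.1684  0.9263 -1.0453  1.9654 -0.698   0.9127  0.6182]
20 -0.02 0.051 [0.4913 0.0685 0.1664] [ 1.2307  0.8823 -0.9867  1.9177 -0.591   1.0105  0.5777]
20 0.035 0.051 [0.5018 0.1224 0.1664] [ 1.1539  0.8794 -1.0158  1.9635 -0.6556  0.899   0.585 ]
20 0.035 0.066 [0.5009 0.1174 0.1523] [ 1.1519  0.905  -0.9976  1.9629 -0.6418  0.8921  0.604 ]
20 0.035 0.03 [0.5032 0.1295 0.1862] [ 1.1571  0.8437 -1.0412  1.9623 -0.6746  0.9096  0.5576]
```

```bash
python3 - <<'E' 2>&1 | grep -v -i warn
from h import *
from workcell import ctrl
np.set_printoptions(precision=4,suppress=True)
u=np.array([.192,.9814,0]); u/=np.linalg.norm(u); w=np.array([u[1],-u[0],0]); e=np.array([.4955,.090,0]); Z=np.array([0,0,1.])
a=np.deg2rad(15); x=np.cos(a)*u-np.sin(a)*Z; n=np.sin(a)*u+np.cos(a)*Z; o=rpy(x,w)
T=lambda ins,r: e+u*ins+Z*.22-r*n+.0165*x
t=T(-.022,.051)
ctrl.move_l(t+Z*.09,o,rate=.1)
h=ctrl.move_l(t,o,rate=.12,force_limit=12)
print(h,ctrl.read_clock(),ctrl.read_tool_pos()-t,ctrl.read_qpos(),ctrl.read_force(),ctrl.read_grip_width())
for nme in ('wrist','side','top'):
    c=ctrl.get_calibration(nme);p,d=ctrl.read_camera(nme); np.savez(f'pics/{nme}11.npz',p=p,d=d,c=np.array(c,dtype=object)); cv2.imwrite(f'pics/{nme}11.png',p[:,:,::-1])
    if nme=='side': cv2.imwrite('pics/side11c.png',cv2.resize(p[120:380,200:480,::-1],None,fx=2.5,fy=2.3))
E
```

```text
False 29.7333 [0.0002 0.0002 0.0007] [ 1.2434  0.9639 -0.9933  1.9146 -0.6064  1.0194  0.6224] [ 0.1649 -1.273  -2.4491] 0.7392594712406675
```

View pics/wrist11.png

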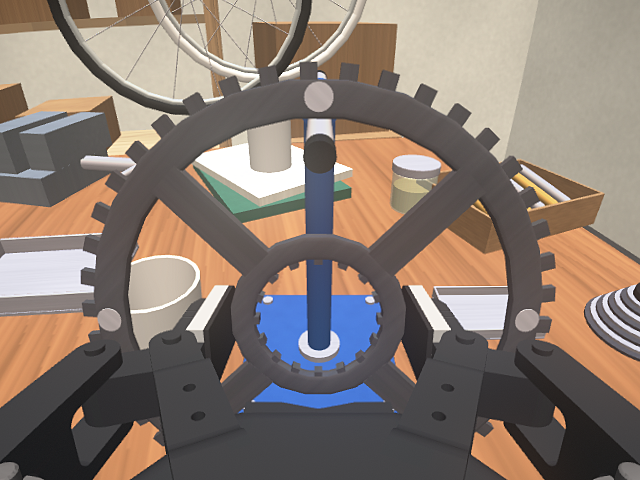

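View pics/side11c.png

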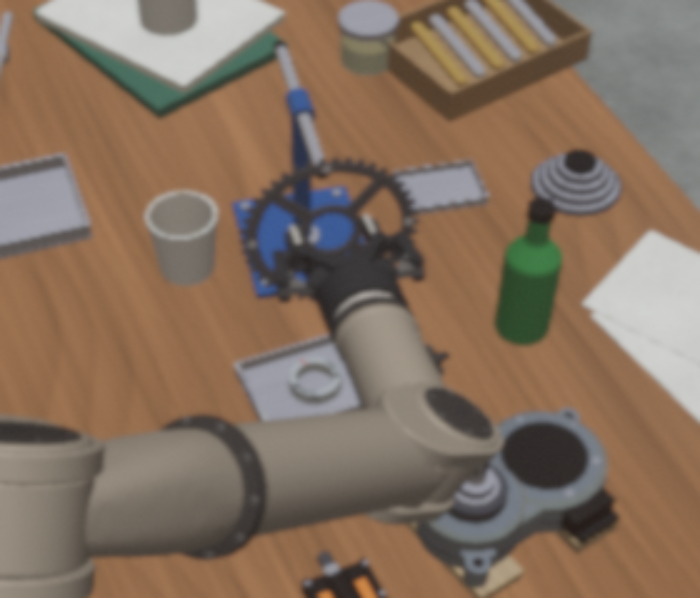

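The bar's end shows at (319,155), inside the top window. The elbow clears the axle. Inserting now.

```bash
python3 - <<'E' 2>&1 | grep -v -i warn
from h import *
from workcell import ctrl
np.set_printoptions(precision=4,suppress=True)
u=np.array([.192,.9814,0]); u/=np.linalg.norm(u); w=np.array([u[1],-u[0],0]); e=np.array([.4955,.090,0]); Z=np.array([0,0,1.])
a=np.deg2rad(15); x=np.cos(a)*u-np.sin(a)*Z; n=np.sin(a)*u+np.cos(a)*Z; o=rpy(x,w)
T=lambda ins,r: e+u*ins+Z*.22-r*n+.0165*x
h=ctrl.move_l(T(.036,.051),o,rate=.06,force_limit=6); print('insert',h,ctrl.read_tool_pos()-T(.036,.051),ctrl.read_force(),ctrl.read_clock())
def shot(k):
    for nme in ('wrist','side'):
        p,d=ctrl.read_camera(nme); cv2.imwrite(f'pics/{nme}{k}.png',p[:,:,::-1])
if not h:
    t=T(.036,.051); h=ctrl.move_l(t-Z*.017,o,rate=.04,force_limit=4); print('lower',h,ctrl.read_tool_pos()-t,ctrl.read_force(),ctrl.read_clock(),ctrl.read_grip_width())
shot(12)
E
```

```text
insert False [ 0.0004 -0.0006 -0.0002] [-0.0644  0.273  -1.0067] 31.0
lower True [ 0.0001  0.0002 -0.0132] [0.4439 0.574  3.5875] 31.3833 0.7368496928752934
```

View pics/wrist12.png

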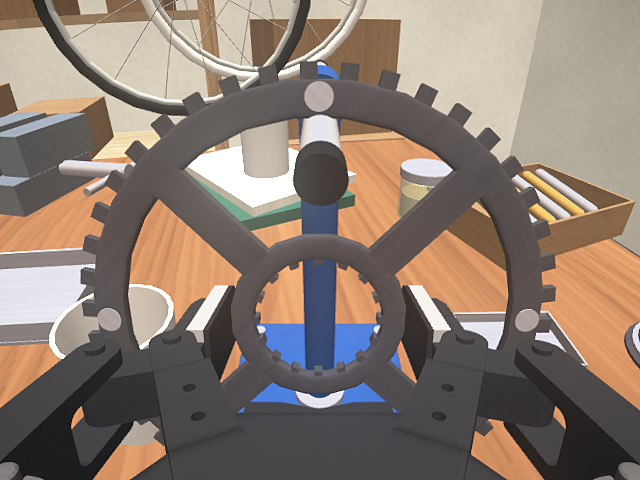

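```bash
python3 - <<'E' 2>&1 | grep -v -i warn
from h import *
from workcell import ctrl
np.set_printoptions(precision=4,suppress=True)
u=np.array([.192,.9814,0]); u/=np.linalg.norm(u)
ctrl.open_gripper(); ctrl.dwell(.5)
p,d=ctrl.read_camera('wrist'); cv2.imwrite('pics/w13.png',p[:,:,::-1])
t=ctrl.read_tool_pos(); print(ctrl.read_force(),ctrl.read_clock())
h=ctrl.move_l(t-u*.10,rate=.08,force_limit=5); print(h,ctrl.read_tool_pos()-t,ctrl.read_clock())
for nme in ('wrist','side','top'):
    c=ctrl.get_calibration(nme);p,d=ctrl.read_camera(nme); np.savez(f'pics/{nme}14.npz',p=p,d=d,c=np.array(c,dtype=object)); cv2.imwrite(f'pics/{nme}14.png',p[:,:,::-1])
E
```

```text
[ 0.8074 -0.1095  0.0479] 32.3917
False [-0.0195 -0.0974  0.0002] 33.7917
```

View pics/w13.png

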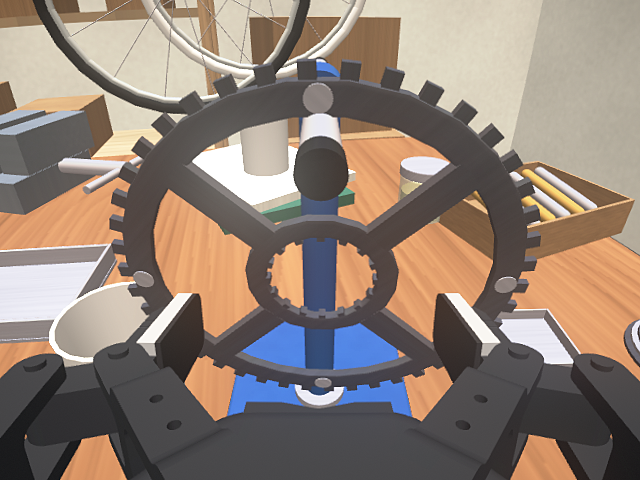

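View pics/wrist14.png

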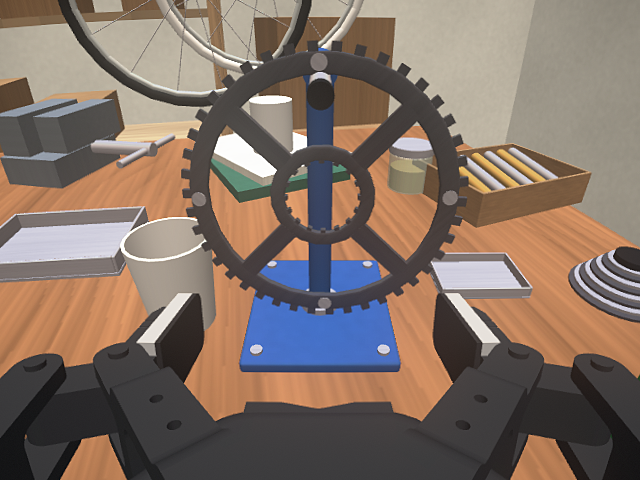

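View pics/top14.png

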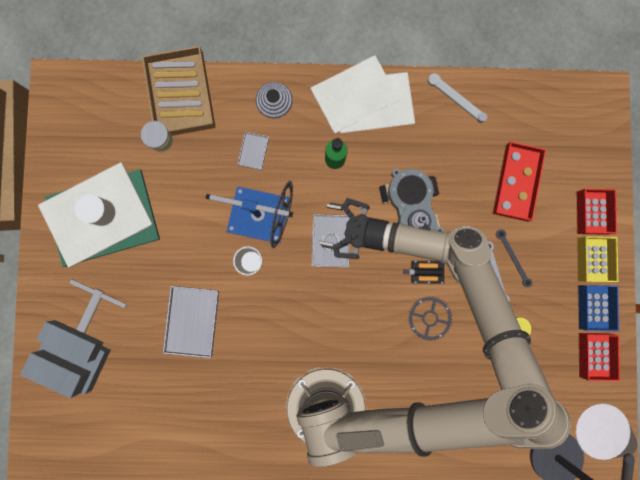

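The ring hangs on the bar by its band, with the hand clear of it. I'll let it settle, then check tilt and motion.

```bash
python3 - <<'E' 2>&1 | grep -v -i warn
from h import *
from workcell import ctrl
np.set_printoptions(precision=4,suppress=True)
u=np.array([.192,.9814,0]); w=np.array([u[1],-u[0],0]); bm=np.array([.4955,.09,0])+.105*u
for i in range(4):
    ctrl.dwell(1.2 if i else 3)
    for rep in (0,1):
        c=ctrl.get_calibration('wrist');p,d=ctrl.read_camera('wrist'); P=cloud(p,d,c)
        q=P-bm; y=q@u; x=q@w; k=(y<-.045)&(y>-.11)&(abs(x)<.1)&(P[...,2]>.06)&(P[...,2]<.25)&(np.hypot(x,P[...,2]-.156)<.095)&~((abs(x)<.012)&(P[...,2]>.205))
        B=P[k]; mu=B.mean(0); w_,V=np.linalg.eigh(np.cov(B.T)); nn=V[:,0]
        print(ctrl.read_clock(),k.sum(),(mu-bm)@u,(mu-bm)@w,mu[2],'axis-vertical deg',np.rad2deg(np.arccos(abs(nn[2]))),'yaw off',np.rad2deg(np.arccos(abs(nn@u))))
cv2.imwrite('pics/w15.png',p[:,:,::-1])
p,d=ctrl.read_camera('side'); cv2.imwrite('pics/side15.png',p[:,:,::-1])
p,d=ctrl.read_camera('top');c=ctrl.get_calibration('top');P=cloud(p,d,c)
for n,b in dict(bottle=(318,130,355,175,.03,.3),cup=(230,240,268,280,.03,.2),pedal=(395,255,450,290,.01,.05)).items():
    s=P[b[1]:b[3],b[0]:b[2]]; s=s[(s[...,2]>b[4])&(s[...,2]<b[5])]; print(n,s.min(0),s.max(0))
E
```

```text
36.9917 25901 -0.06910849469001924 0.0005958183374130309 0.16340102028852627 axis-vertical deg 89.86586737642476 yaw off 1.6185374722203156
37.0417 25906 -0.06909820881259333 0.0006053719614231358 0.16343273096963984 axis-vertical deg 89.87648011787186 yaw off 1.550141879478084
38.2917 25956 -0.06928559005423296 0.0009514238619104556 0.16341751521782266 axis-vertical deg 89.72680986456612 yaw off 2.41543854634305
38.3417 25951 -0.06930744376511437 0.0009739678674148456 0.1634179363116485 axis-vertical deg 89.70551060367188 yaw off 2.512632070114636
39.5917 25940 -0.06930448602644208 0.0009902185726728728 0.16341126299809677 axis-vertical deg 89.70509868865079 yaw off 2.4993338355033665
39.6417 25924 -0.06930510517632998 0.0009973826965759501 0.16344023076060177 axis-vertical deg 89.71109430233973 yaw off 2.4811834225674017
40.8917 25952 -0.06930553629521405 0.0010024229144158482 0.1634304858066307 axis-vertical deg 89.71539984406935 yaw off 2.4688720539666145
40.9417 25940 -0.06930352462890134 0.000949168642754845 0.16341679662215736 axis-vertical deg 89.72076822902059 yaw off 2.4745026924083624
bottle [ 0.6477 -0.0417  0.0302] [0.7026 0.015  0.2095]
cup [0.3534 0.1742 0.0301] [0.4259 0.2474 0.0989]
pedal [ 0.3249 -0.3217  0.01  ] [ 0.4129 -0.1824  0.0369]
```

View pics/side15.png

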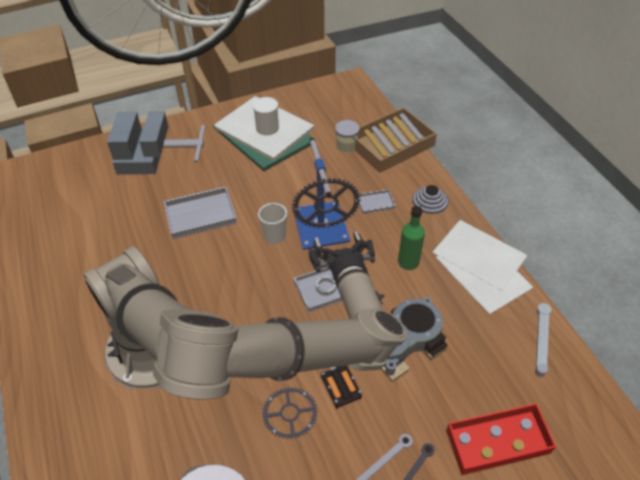

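Everything is still, and the bottle, cup and pedal haven't moved. Handing in.

```bash
python3 - <<'E'
from workcell import ctrl
ctrl.sign_off(); print(ctrl.read_clock())
E
```

```text
the job is handed in; nothing more can be done
the job is handed in; nothing more can be done
```

The job is done and was handed in at about 41 s of the 67 s allowed; no verdict was reported.

**What I did**
- **Lockring:** I turned it 4.1 rad clockwise, rising with the thread, and it lifted off without resistance. I then laid it in the 140 × 100 mm tray.
- **Chainring:** I gripped it by the hub ring through two opposite windows and lifted it over the axle. I hung it on the -y end of the stand's bar with the bar through one window. The tool was pitched 15° down so the wrist cleared the bare axle.

**Last checks**
- **Chainring:** It hangs still, with its axis 89.7° from vertical, about 69 mm from the middle of the bar and 1 mm to the side. Its centre is about 64 mm below the bar by geometry. The mean height of the camera points, 163 mm, is not the exact centre.
- **Lockring:** It lay centred in the tray straight after I let go, and the final side view shows it still there.
- **Bystanders:** The bottle and cup read the same as at the start, within about 2 mm. The pedal's body reads within 1 mm in x, but its outline in y shifted 5–14 mm, probably because the arm partly covers it in that view. It looks unmoved in the side view.

**Disagreement:** The top and wrist cameras differed by about 3 mm in x. For the axle I used the centre of the circle the tool traced while unscrewing, and for the bar the middle of the two readings.

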